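# Clamp the tube rack on the rocker mixer with its quick-release cam

## Task

The rack of blood tubes stands loose under the clamp of the rocker mixer: tighten the wing nut just so far that the cam lever starts to bite about half-way through its swing, then flip the lever down fully home, so that the rack is held firmly but not crushed (about 47 N). Set the nut only while the lever is not shut; push the lever gently, never forcing it, do not knock the rack or the things around, and let go of everything at the end.

Things in the scene. Friction and masses are not known exactly. Their poses are not given: they have to be found in the camera images.
- mixer: white rocker mixer fixed to the table: housing 150 x 200 x 50 mm, aluminium deck 130 x 225 mm, upper side 75 mm above the table. Origin on the table under the mixer; y runs along the rack, z up. At the deck's -y end stands the quick-release clamp on an upright rod (axis at x = 0, y = -115 mm): from below cam lever, clamp bar, washers, wing nut. The lever pulls the rod and all on it down.
- nut (a joint): turn of the wing nut about the upright rod, rad; grows clockwise seen from above (tightening), 0 to 0.5 at the start (too loose), limit 9. Each rad lowers nut, bar and foot by 3 mm (steep thread); 0.3 N m to turn, stays where left. The right setting lies between 1.5 and 5.7 rad and cannot be told from poses, as the foot is screwed into the bar by an unknown amount.
- nut_grip (a point): centre of the wing nut's upright steel grip bar, 46 mm long (this point's x), 14 mm thick (y), 22 mm high (z up), on the rod axis, about 197 mm above the table at the start; it turns and sinks with the nut. Clear for 40 mm all round at this height and above.
- lever (a joint): cam lever, rad: 0 = open, pointing 50 degrees above level towards the mixer's -y; grows as it is pushed down; 1.05 = shut on its stop, 10 degrees below level. 0 at the start. It pulls the rod down by about 9 mm x (1 - cos(3.307 x joint)), most (18 mm) at 0.95; past that it snaps onto the stop and stays. Friction 0.08 N m holds it where left while the clamp is not pressing.
- lever_hinge (a point): the lever's pivot on the rod axis, 50 mm above the table; it turns about the mixer's x axis. The lever bites when the foot meets the rack; beyond that the springy foot pushes it back up, so a lever left part-way is driven back nearly to its bite angle, also by tightening the nut. So driven back it rests at 0.41 to 0.56 rad (best 0.48) when the nut is right.
- lever_paddle (a point): middle of the upper face of the black paddle at the lever's end, 105 mm from the pivot; paddle 24 mm wide (mixer's x), 40 mm long, 12 mm thick, and it moves with the lever: about 134 mm above the table open, 38 mm shut. Peak push needed here 4 to 9 N if the nut is right; never press over 30 N.
- clamp_bar: dark steel clamp bar 36 x 98 x 14 mm, reaching from the rod over the rack's ledge; origin on the rod axis at its underside. At its far end, 64 mm from the rod, a springy black rubber foot 26 mm square whose underside is 14 mm (+-4 mm, unknown) below the bar. Once it meets the rack each mm that the nut comes down adds about 5.6 N with the lever shut; 34 to 60 N is right, over 85 N crushes the rack.
- rack: white plastic tube rack, loose, 0.5 kg, 70 x 190 x 45 mm, with yellow-capped tubes standing to 91 mm; origin at the centre of its underside, y along its length. It stands on the mixer's deck between low lips; its bare ledge, 45 mm above the deck, lies under the clamp's foot.
- cup_mid (a point): centre of a white cup, 52 mm across, 60 mm high, bystander
- sanitizer_mid (a point): centre of a clear bottle, 56 mm across, 150 mm high, bystander
- tissue_mid (a point): centre of a paper pack 110 x 70 x 35 mm, bystander
- jar_mid (a point): centre of a glass jar, 60 mm across, 75 mm high, bystander

How it is judged:
By the outcome, as a careful person would: the job done as asked, in the order asked, and still so for the second after the job is handed in, with the robot touching nothing.
It also fails if it takes over 72 s, if anything falls off the work surface, if the arm or the gripper's body presses on something with over 40 N, if the wrist force passes 120 N, or if a joint passes its speed limit or range.

## Robot

A 6-joint arm with a two-finger parallel gripper is mounted at the origin on the work surface. World frame = base frame: x ahead of the robot, y to its left, z up, the work surface at z = 0. Lengths are in m, angles in rad, forces in N, time in s.
With the tool pointing down it reaches from about 0.35 to 0.975 m from the base axis. Payload 17.4 kg.
Tool frame: the origin (TCP) lies where the fingers leave the gripper's body, on its centre line; the fingertips stand 73 mm ahead of it and the grasp point (between the pads) lies 54 mm ahead of it; z points along the fingers, y is the line along which they close (so a half turn about z gives the same grasp; the last joint's range is limited). The gripper opens to 85 mm and grips with 20 to 120 N. Pads are 22 mm wide; open, the fingers measure 114 mm over their backs; the gripper's body (76 mm by 85 mm) begins 54 mm behind the grasp point. The pads swing forward as they close: fully open they stand 13 mm farther back than shut.
Start: joints at [1.17, 0.116, 1.442, -0, 1.584, -0.038], TCP at [0.24, 0.631, 0.304] pointing down, gripper open.
Joint ranges: [-2.83, 2.83], [-0.83, 2.19], [0.07, 2.5], [-1.14, 4.28], [0.01, 3], [-2.97, 2.97]. Speed limits (rad/s): [1.89, 1.89, 2.22, 3.14, 3.14, 3.14].

## Interface

Orientations are given as a unit quaternion [w, x, y, z].
In Python, from plant import env gives the robot as it stands.
- The arm moves only by the shell command python3 -m crank 'ROWS' [FORCE]. ROWS is JSON, one flat list of numbers, 7 for each row, row after row: the opening, from 0 (shut) to 1 (fully open), then the shift along the tool's x, y, z in cm, then the turn, a rotation vector about the tool's x, y, z in rad. A call has 1 to 20 rows; each row is the pose to reach, as a shift and turn from the pose commanded when the call began, along the tool's axes at that moment; what a row does not reach only later rows make up. A row lasts 1/10 s, in which the tool goes at most 50 mm and 8.59 degrees, less where a joint would pass 70% of its speed; a pose out of reach is approached as far as the arm can. A call with a gripper value outside its range is refused whole. The fingers move at their own pace and stop on an object; FORCE is the grip in N (left out, the last holds). Time passes only in rows, so rows that repeat a pose let the fingers close. It gives the time, the measured TCP pose, the force, the opening and the grip force at its end, in the units of the state.
- env.state(): the state, without advancing time (a new reading comes with each control period).
- env.read_camera(name): name is "side" or "top"; returns the picture (480x640x3 uint8, red, green, blue); there is no depth.
- env.camera_params(name): a dict with "K" (3x3 intrinsics, pixels), "pose" (4x4, takes a point from camera to world coordinates). Camera axes: x right, y up, looking along -z (the intrinsics and any distortion apply to the point x, -y, -z); pixel columns grow to the right and rows downward; lengths in m; the calibration is good to about 2 mm. A picture is of the moment at which its call begins. camera_params takes no time and is no camera call.
- env.finish_job(): hands the job in; it is judged then, once.
The state is a dict: "time_s": time; "joints": joint angles; "dq": joint speeds; "tau": joint torques, N m; "tool_pos": TCP position; "ee_rot": TCP orientation; "contact_force": force on the tool from outside, world axes, zero at the start; "ft_torque": the same for the moment, N m; "grip_width": finger opening in m; "finger_force": force on a finger pad.
Only numpy, scipy, OpenCV 4.12 (cv2) and the standard library are available. Lean on these libraries where they do the work, as an engineer would, in place of code of your own. Each camera call takes 0.05 s, during which the arm holds its last target. There are 200 camera calls.

## Working session

There is one attempt and no reset: what is moved stays moved. The work goes in short steps, Python scripts to look and compute and a shell command to move; the robot and the scene stay as the last step left them, time stands still between calls to the robot, and variables do not carry over. Pictures are saved under pics/ and viewed, at most 10 in all, crops included, and the job is handed in when it is done.

```bash
ls; mkdir -p pics; python3 - <<'E'
from plant import env
import cv2
for n in("side","top"):
    p=env.camera_params(n);print(n,p["K"],p["pose"])
    cv2.imwrite(f"pics/{n}0.png",env.read_camera(n)[:,:,::-1])
s=env.state();print(s["tool_pos"],s["ee_rot"],s["contact_force"],s["grip_width"])
E
```

```text
pics
side [[462.9825132    0.         324.64462507]
 [  0.         462.9825132  243.3980236 ]
 [  0.           0.           1.        ]] [[-0.99891209  0.03508209 -0.03072264  0.5472098 ]
 [-0.04660291 -0.77464747  0.63067382  0.50129525]
 [-0.00167386  0.63141947  0.77543965  0.71984648]
 [ 0.          0.          0.          1.        ]]
top [[438.32673579   0.         325.55310137]
 [  0.         438.32673579 244.79924151]
 [  0.           0.           1.        ]] [[-0.08696549  0.97151873 -0.22042769  0.42540141]
 [-0.99620408 -0.08396542  0.02296171  0.02580411]
 [ 0.00379943  0.22158784  0.97513301  0.87817563]
 [ 0.          0.          0.          1.        ]]
[0.2395342  0.63096978 0.30323785] [-1.08447587e-04  1.80422919e-01  9.83588989e-01 -5.08980372e-04] [-0.15403187 -0.09331366 -0.30724399] 0.08556738670926993
```

View pics/side0.png

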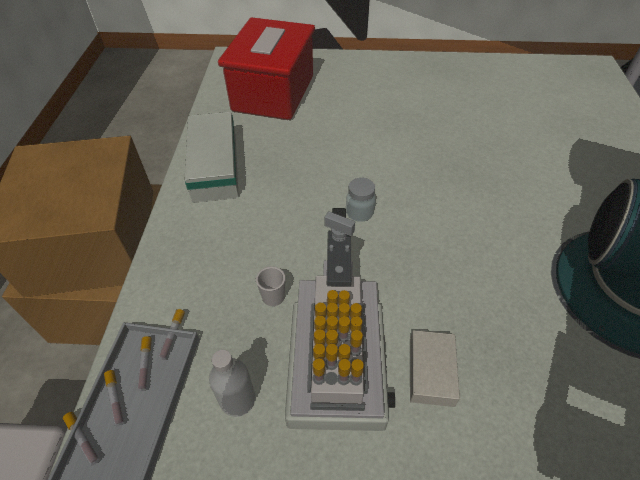

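View pics/top0.png

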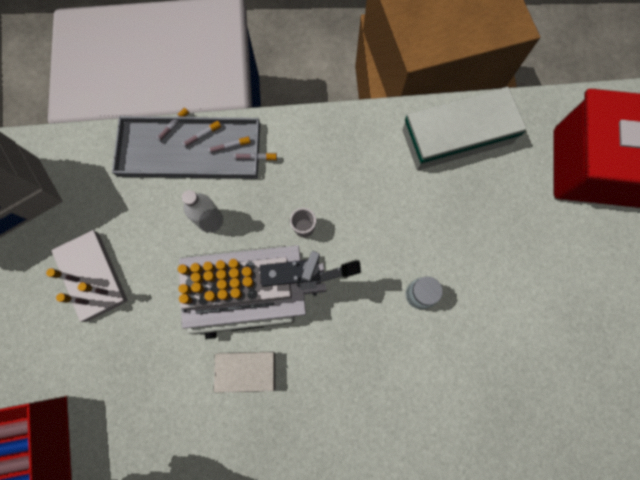

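```bash
cat > h.py <<'E'
import numpy as np,cv2
from plant import env
def ray(n,u,v):
    p=env.camera_params(n);K=p["K"];T=np.array(p["pose"])
    d=np.array([(u-K[0][2])/K[0][0],-(v-K[1][2])/K[1][1],-1]);return T[:3,3],T[:3,:3]@d
def onz(n,u,v,z):
    o,d=ray(n,u,v);return o+d*(z-o[2])/d[2]
def tri(a,b):
    o1,d1=ray("side",*a);o2,d2=ray("top",*b)
    s=np.linalg.lstsq(np.c_[d1,-d2],o2-o1,rcond=None)[0]
    p,q=o1+s[0]*d1,o2+s[1]*d2;return (p+q)/2,np.linalg.norm(p-q)
def proj(n,X):
    p=env.camera_params(n);T=np.array(p["pose"]);c=T[:3,:3].T@(np.array(X)-T[:3,3])
    K=p["K"];return K[0][0]*c[0]/-c[2]+K[0][2],K[1][1]*c[1]/c[2]+K[1][2]
def crops(name,cs,cm):
    s,t=env.read_camera("side")[:,:,::-1],env.read_camera("top")[:,:,::-1]
    f=lambda i,c:cv2.resize(i[c[1]:c[1]+c[3],c[0]:c[0]+c[2]],(400,int(400*c[3]/c[2])),interpolation=cv2.INTER_CUBIC)
    a,b=f(s,cs),f(t,cm);h=max(a.shape[0],b.shape[0])
    o=np.zeros((h,800,3),np.uint8);o[:a.shape[0],:400]=a;o[:b.shape[0],400:]=b
    cv2.imwrite(f"pics/{name}.png",o)
E
python3 -c "
from h import *
crops('c1',(290,190,100,120),(230,220,160,130))"
```

```text
(no output)
```

View pics/c1.png

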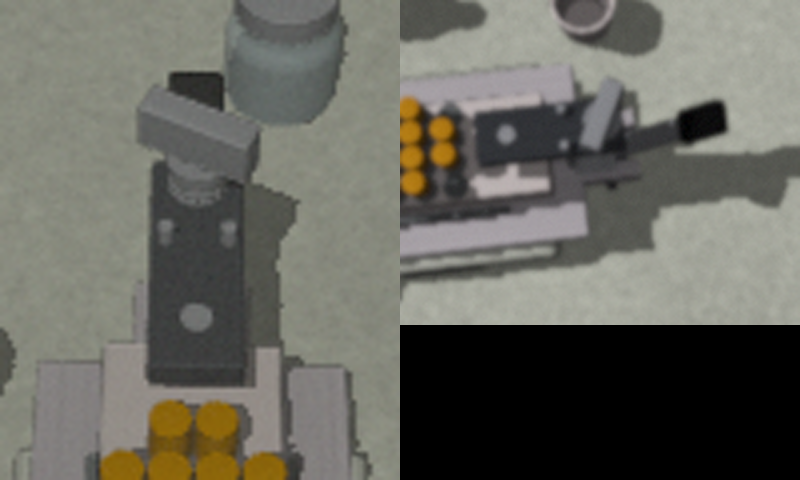

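```bash
python3 - <<'E'
from h import *
c=lambda x,y:((x-400)/2.5+230,y/2.5+220); d=lambda x,y:(x/4+290,y/4+190)
np.set_printoptions(precision=4,suppress=True)
print("grip",tri(d(203,112),c(606,113)),onz("top",*c(606,113),.208),onz("side",*d(203,112),.208))
print("screw",tri(d(197,318),c(507,134)))
print("paddle",onz("top",*c(702,120),.134))
g1,g2=onz("side",*d(155,89),.208),onz("side",*d(260,132),.208);print("gripends",g1,g2,np.linalg.norm(g1-g2),np.degrees(np.arctan2(*(g1-g2)[1::-1])))
g1,g2=onz("top",*c(616,80),.208),onz("top",*c(591,150),.208);print("gripends",g1,g2,np.linalg.norm(g1-g2),np.degrees(np.arctan2(*(g1-g2)[1::-1])))
print("deck corners(top)",onz("top",*c(572,67),.08),onz("top",*c(586,233),.08))
print("jar",onz("side",361,187,.075),"cup",onz("top",303,220,.06))
E
```

```text
grip (array([0.5462, 0.0333, 0.2062]), np.float64(0.000910070503878051)) [0.5463 0.0332 0.208 ] [0.5458 0.0351 0.208 ]
screw (array([0.5454, 0.0995, 0.1661]), np.float64(0.0002269780702465868))
paddle [ 0.5491 -0.0314  0.134 ]
gripends [0.5641 0.0242 0.208 ] [0.5245 0.0441 0.208 ] 0.0443815078507245 -26.667061830280776
gripends [0.5666 0.0253 0.208 ] [0.5241 0.0442 0.208 ] 0.04660022021295674 -24.014147941537228
deck corners(top) [0.6063 0.0571 0.08  ] [0.4831 0.056  0.08  ]
jar [ 0.5071 -0.1713  0.075 ] cup [0.6632 0.0458 0.06  ]
```

```bash
cat >> h.py <<'E'
from scipy.spatial.transform import Rotation as R
np.set_printoptions(precision=3,suppress=True)
ROD=np.array([.5462,.0335,0]);U=np.array([.03,-1,0])
def toolR():
    q=env.state()["ee_rot"];return R.from_quat([*q[1:],q[0]])
def shift(P,tip=.073):
    "tool-axes shift (cm) that brings the fingertip to P, tool pointing down"
    return toolR().inv().apply(np.array(P)+[0,0,tip]-env.state()["tool_pos"])*100
def tipat(th,back=.008,up=0):
    f=np.radians(50)-th;o=.125*np.cos(f)-.006*np.sin(f)-back
    return ROD+U*o+[0,0,.05+.125*np.sin(f)+.006*np.cos(f)+up]
E
python3 - <<'E'
from h import *
print("pre",shift(tipat(0,up=.085)))
for t in(0,.1,.2,.3,.4,.5,.6,.7,.8):print(t,shift(tipat(t)),tipat(t))
E
```

```text
pre [-52.469 -51.239  -0.382]
0 [-52.469 -51.233   8.118] [ 0.548 -0.034  0.15 ]
0.1 [-52.836 -52.116   8.925] [ 0.549 -0.044  0.142]
0.2 [-53.169 -52.921   9.823] [ 0.549 -0.053  0.133]
0.3 [-53.467 -53.639  10.803] [ 0.549 -0.06   0.123]
0.4 [-53.726 -54.263  11.857] [ 0.549 -0.067  0.112]
0.5 [-53.943 -54.786  12.972] [ 0.549 -0.073  0.101]
0.6 [-54.117 -55.204  14.138] [ 0.55  -0.077  0.089]
0.7 [-54.245 -55.512  15.344] [ 0.55  -0.081  0.077]
0.8 [-54.326 -55.708  16.577] [ 0.55  -0.083  0.065]
```

```bash
python3 -m crank '[0,-26,-26,-2,0,0,-0.2, 0,-52.5,-51.2,-0.4,0,0,-0.36, 0,-52.5,-51.2,-0.4,0,0,-0.36, 0,-52.5,-51.2,-0.4,0,0,-0.36, 0,-52.5,-51.2,-0.4,0,0,-0.36, 0,-52.5,-51.2,-0.4,0,0,-0.36, 0,-52.5,-51.2,-0.4,0,0,-0.36, 0,-52.5,-51.2,-0.4,0,0,-0.36, 0,-52.5,-51.2,-0.4,0,0,-0.36, 0,-52.5,-51.2,-0.4,0,0,-0.36, 0,-52.5,-51.2,-0.4,0,0,-0.36, 0,-52.5,-51.2,-0.4,0,0,-0.36, 0,-52.5,-51.2,-0.4,0,0,-0.36, 0,-52.5,-51.2,-0.4,0,0,-0.36, 0,-52.5,-51.2,-0.4,0,0,-0.36, 0,-52.5,-51.2,-0.4,0,0,-0.36, 0,-52.5,-51.2,-0.4,0,0,-0.36, 0,-52.5,-51.2,-0.4,0,0,-0.36]' 40; python3 - <<'E'
from h import *
print(env.state()["joints"],toolR().as_matrix(),env.state()["tool_pos"])
print("pre",shift(tipat(0,up=.085)))
for t in(0,.1,.2,.3,.4,.5,.6,.7,.8):print(t,shift(tipat(t)))
E
```

```text
time_s: 2.0
tool_pos: [0.5484, -0.0332, 0.3079]
ee_rot: [-0.0, 0.001, 1.0, 0.0]
contact_force: [-0.1, -0.5, 0.9]
grip_width: -0.0
finger_force: 0.0
[-0.107 -0.16   1.707  0.     1.595 -1.676] [[-1.     0.002 -0.   ]
 [ 0.002  1.     0.   ]
 [ 0.     0.    -1.   ]] [ 0.548 -0.033  0.308]
pre [ 0.017 -0.101  0.029]
0 [ 0.016 -0.103  8.529]
0.1 [-0.015 -1.06   9.335]
0.2 [-0.043 -1.931 10.232]
0.3 [-0.068 -2.709 11.212]
0.4 [-0.09  -3.385 12.264]
0.5 [-0.108 -3.952 13.379]
0.6 [-0.123 -4.405 14.545]
0.7 [-0.134 -4.74  15.751]
0.8 [-0.141 -4.952 16.983]
```

```bash
python3 -m crank '[0,0,-0.1,4,0,0,0, 0,0,-0.1,7.5,0,0,0, 0,0,-0.1,8.5,0,0,0, 0,0,-0.6,8.9,0,0,0, 0,0,-1.1,9.3,0,0,0, 0,0,-1.5,9.8,0,0,0, 0,0,-1.9,10.2,0,0,0, 0,0,-2.3,10.7,0,0,0, 0,0,-2.7,11.2,0,0,0, 0,0,-3.1,11.7,0,0,0, 0,0,-3.4,12.3,0,0,0]'
python3 -m crank '[0,0,-0.3,0.6,0,0,0, 0,0,-0.6,1.1,0,0,0, 0,0,-0.8,1.7,0,0,0, 0,0,-1.0,2.3,0,0,0, 0,0,-1.2,2.9,0,0,0]'
python3 -m crank '[0,0,-0.1,0.6,0,0,0, 0,0,-0.25,1.2,0,0,0, 0,0,-0.3,1.8,0,0,0, 0,0,-0.3,1.8,0,0,0]'
```

```text
time_s: 3.1
tool_pos: [0.5486, -0.0683, 0.1844]
ee_rot: [-0.0, 0.001, 1.0, 0.0]
contact_force: [0.4, -1.1, 1.7]
grip_width: 0.0
finger_force: 0.7
time_s: 3.6
tool_pos: [0.5486, -0.08, 0.1554]
ee_rot: [0.0, 0.001, 1.0, 0.0]
contact_force: [0.0, 0.6, 0.7]
grip_width: -0.0003
finger_force: 0.3
time_s: 4.0
tool_pos: [0.5482, -0.0829, 0.1368]
ee_rot: [-0.001, 0.001, 1.0, 0.0]
contact_force: [0.3, -0.2, -0.7]
grip_width: -0.0002
finger_force: 0.0
```

```bash
python3 -m crank '[0,0,0,4,0,0,0]' >/dev/null 2>&1 & sleep 0; kill %1 2>/dev/null; python3 -c "
from h import *
s=env.state();print(s['time_s'],s['tool_pos'])"
```

```text
4.0 [ 0.548 -0.083  0.137]
```

That stray command was a mistake, but it didn't run: the clock and pose are unchanged. Next I retreat upwards.

```bash
python3 -m crank '[0,0,-0.3,-4,0,0,0, 0,0,-0.3,-9,0,0,0, 0,0,-0.3,-14,0,0,0, 0.4,0,-0.3,-18,0,0,0, 0.45,0.1,4.5,-18.3,0,0,0.15, 0.45,0.2,9,-18.3,0,0,0.3, 0.45,0.2,11.6,-18.3,0,0,0.44, 0.45,0.2,11.6,-18.3,0,0,0.44, 0.45,0.2,11.6,-18.3,0,0,0.44]'
python3 - <<'E'
from h import *
print(env.state()["joints"],shift([.5462,.0335,.194],.054))
crops('c2',(290,190,100,120),(270,200,160,130))
E
```

```text
time_s: 4.9
tool_pos: [0.5468, 0.0336, 0.321]
ee_rot: [0.0, 0.218, 0.976, -0.0]
contact_force: [0.1, -0.1, 0.7]
grip_width: 0.0385
finger_force: 0.0
[ 0.015 -0.166  1.691 -0.     1.617 -1.116] [ 0.052 -0.034  7.299]
```

View pics/c2.png

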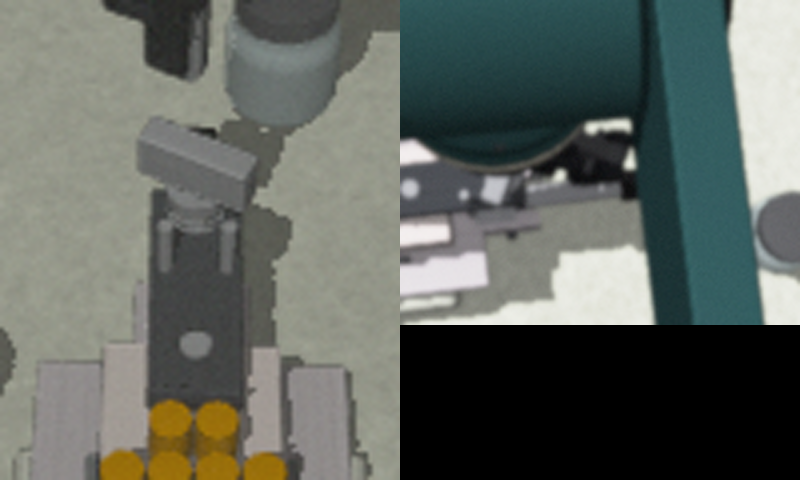

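```bash
python3 - <<'E'
from h import *
c=lambda x,y:((x-400)/2.5+230,y/2.5+220); d=lambda x,y:(x/4+290,y/4+190)
print("pins",tri(d(229,224),c(563,145)),tri(d(166,224),c(562,108)))
def zat(y): # height on side ray at world y
    o,dd=ray("side",*d(*y));t=(.0335-o[1])/dd[1];return o+dd*t
print("nut top before/after",zat((203,112)),zat((198,142)))
def sc(a):
    o,dd=ray("side",*d(*a));t=(.0995-o[1])/dd[1];return o+dd*t
print("screw",sc((197,318)),sc((196,345)))
for t in(.5,.6,.7,.8,.9):
    f=np.radians(50)-t;P=ROD+U*(.105*np.cos(f)-.006*np.sin(f))+[0,0,.05+.105*np.sin(f)+.006*np.cos(f)]
    s=proj("side",P);q=proj("top",P);print(t,((s[0]-290)*4,(s[1]-190)*4),((q[0]-270)*2.5+400,(q[1]-200)*2.5),9*(1-np.cos(3.307*t)))
E
```

```text
pins (array([0.534, 0.063, 0.176]), np.float64(0.0009386158341078869)) (array([0.558, 0.062, 0.174]), np.float64(9.116104852845645e-06))
nut top before/after [0.546 0.034 0.206] [0.547 0.033 0.189]
screw [0.545 0.1   0.166] [0.545 0.1   0.149]
0.5 (np.float64(194.6272704498017), np.float64(122.80902884840236)) (np.float64(640.7794330459922), np.float64(175.8565293502852)) 9.743484822011519
0.6 (np.float64(194.14306876164437), np.float64(130.7186338008122)) (np.float64(644.7860563048221), np.float64(177.43966355400886)) 12.615557333283697
0.7 (np.float64(193.65909341936458), np.float64(140.53419176525813)) (np.float64(647.3248528099025), np.float64(179.21337809904244)) 15.09581393296729
0.8 (np.float64(193.17940610206688), np.float64(152.10982394357086)) (np.float64(648.4215298122529), np.float64(181.15176887105193)) 16.915470610466613
0.9 (np.float64(192.7077628247821), np.float64(165.2964828606224)) (np.float64(648.1171588343966), np.float64(183.22877409277496)) 17.877332196641554
```

```bash
python3 -m crank '[0.26,0.05,0,2,0,0,0, 0.26,0.05,0,5,0,0,0, 0.26,0.05,0,6.2,0,0,0, 0.26,0.05,0,7.2,0,0,0, 0.26,0.05,0,8,0,0,0, 0.26,0.05,0,8,0,0,0]' 60
python3 -c "
from h import *
s=env.state();print(s['contact_force'],s['ft_torque'],s['grip_width'])"
```

```text
time_s: 5.6
tool_pos: [0.5466, 0.033, 0.2409]
ee_rot: [0.0, 0.22, 0.976, -0.0]
contact_force: [0.5, -0.2, -1.0]
grip_width: 0.0221
finger_force: 0.0
[ 0.452 -0.187 -0.978] [-0.022  0.002  0.01 ] 0.022116689318096294
```

```bash
python3 -m crank '[0,0,0,0,0,0,0, 0,0,0,0,0,0,0, 0,0,0,0,0,0,0, 0,0,0,0,0,0,0]' 60
python3 -m crank '[0,0,0,0.04,0,0,0.14, 0,0,0,0.08,0,0,0.28, 0,0,0,0.13,0,0,0.42, 0,0,0,0.17,0,0,0.56]'
python3 -c "
from h import *
s=env.state();print(s['contact_force'],s['ft_torque'],s['grip_width'])"
```

```text
time_s: 6.0
tool_pos: [0.5471, 0.0346, 0.2418]
ee_rot: [0.001, 0.219, 0.976, 0.002]
contact_force: [8.2, 15.0, -3.9]
grip_width: 0.013
finger_force: 61.6
time_s: 6.4
tool_pos: [0.5469, 0.0346, 0.2401]
ee_rot: [0.0, 0.483, 0.876, 0.002]
contact_force: [4.9, 13.4, -2.9]
grip_width: 0.0125
finger_force: 62.0
[ 4.93  13.428 -2.922] [ 2.177 -0.706  0.37 ] 0.012539273669797969
```

```bash
python3 -m crank '[0,0.1,0.1,0.04,0,0,0.14, 0,0.1,0.1,0.08,0,0,0.28, 0,0.1,0.1,0.13,0,0,0.42, 0,0.1,0.1,0.17,0,0,0.56, 0,0.1,0.1,0.21,0,0,0.7, 0,0.1,0.1,0.25,0,0,0.84, 0,0.1,0.1,0.29,0,0,0.98, 0,0.1,0.1,0.34,0,0,1.12, 0,0.1,0.1,0.38,0,0,1.26, 0,0.1,0.1,0.42,0,0,1.4, 0,0.1,0.1,0.46,0,0,1.54, 0,0.1,0.1,0.5,0,0,1.68, 0,0.1,0.1,0.55,0,0,1.82, 0,0.1,0.1,0.59,0,0,1.96, 0,0.1,0.1,0.61,0,0,2.04, 0,0.1,0.1,0.61,0,0,2.04]'
python3 -c "
from h import *
s=env.state();print(s['contact_force'],s['ft_torque'],s['grip_width'],s['joints'])
crops('c3',(290,190,100,120),(270,200,160,130))"
```

```text
time_s: 8.0
tool_pos: [0.5469, 0.0354, 0.2354]
ee_rot: [-0.001, 0.999, 0.048, 0.001]
contact_force: [-6.5, 7.5, 13.9]
grip_width: 0.013
finger_force: 63.9
[-6.464  7.532 13.919] [1.785 1.272 0.02 ] 0.012962353600468617 [ 0.017 -0.137  1.803  0.002  1.473  1.492]
```

View pics/c3.png

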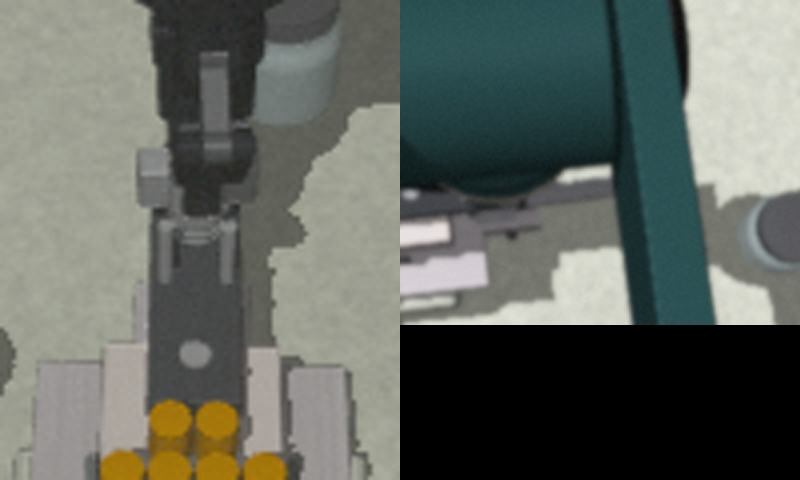

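```bash
python3 -m crank '[0.26,0,0,0,0,0,0, 0.26,0,0,0,0,0,0, 0.26,0,0,0,0,0,0, 0.26,0,0,-3,0,0,0, 0.26,0,0,-7,0,0,0, 0.26,0,-4,-9,0,0,0, 0.26,0,-9,-9,0,0,0, 0.26,0,-14,-9,0,0,0, 0.26,0,-19,-9,0,0,0, 0.26,0,-19,-9,0,0,0]'
python3 -c "
from h import *
crops('c4',(290,190,100,120),(230,220,160,130))"
```

```text
time_s: 9.1
tool_pos: [0.527, 0.2283, 0.3237]
ee_rot: [-0.001, 0.999, 0.052, 0.0]
contact_force: [0.2, -0.5, -0.2]
grip_width: 0.0224
finger_force: 0.0
```

View pics/c4.png

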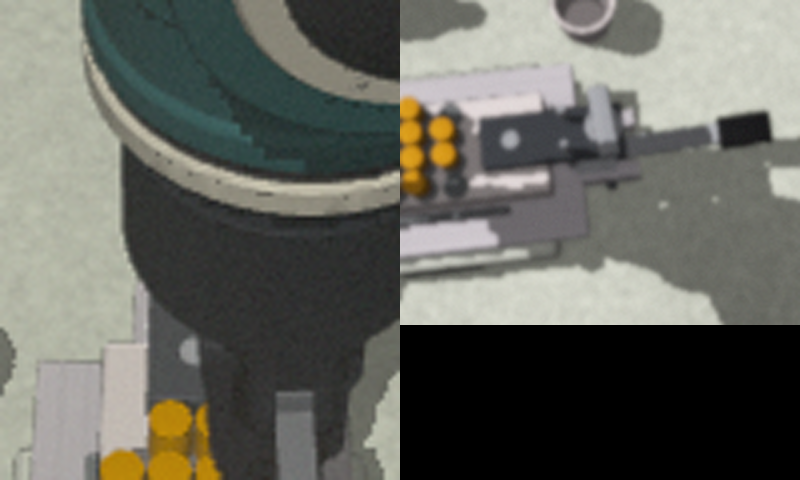

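```bash
python3 -m crank '[0.26,-5,0,0,0,0,0, 0.26,-10,0,0,0,0,0, 0.26,-14,0,0,0,0,0, 0.26,-14,0,0,0,0,0]'
python3 -c "
from h import *
crops('c5',(310,190,60,60),(230,220,160,130))
ROD=np.array([.547,.0355,0])
for t in(.3,.4,.5,.6,.7):
  f=np.radians(50)-t
  g=lambda r,h:ROD+U*(r*np.cos(f)-h*np.sin(f))+[0,0,.05+r*np.sin(f)+h*np.cos(f)]
  e=lambda n,P:np.array(proj(n,P))
  print(t,[((e('side',g(r,.006))-[310,190])*400/60) for r in(.085,.125)],[((e('top',g(r,.006))-[230,220])*2.5+[400,0]) for r in(.085,.125)])
"
```

```text
time_s: 9.6
tool_pos: [0.3859, 0.2086, 0.3246]
ee_rot: [-0.001, 0.999, 0.049, 0.001]
contact_force: [0.3, -0.0, 0.3]
grip_width: 0.0221
finger_force: 0.0
0.3 [array([188.671, 268.958]), array([190.147, 119.944])] [array([700.986, 127.713]), array([750.509, 117.133])]
0.4 [array([188.076, 272.719]), array([189.248, 128.67 ])] [array([706.933, 128.548]), array([758.421, 118.603])]
0.5 [array([187.463, 279.516]), array([188.336, 141.592])] [array([711.744, 129.581]), array([764.527, 120.354])]
0.6 [array([186.839, 289.194]), array([187.419, 158.415])] [array([715.397, 130.794]), array([768.83 , 122.353])]
0.7 [array([186.21 , 301.584]), array([186.504, 178.838])] [array([717.885, 132.17 ]), array([771.359, 124.569])]
```

View pics/c5.png

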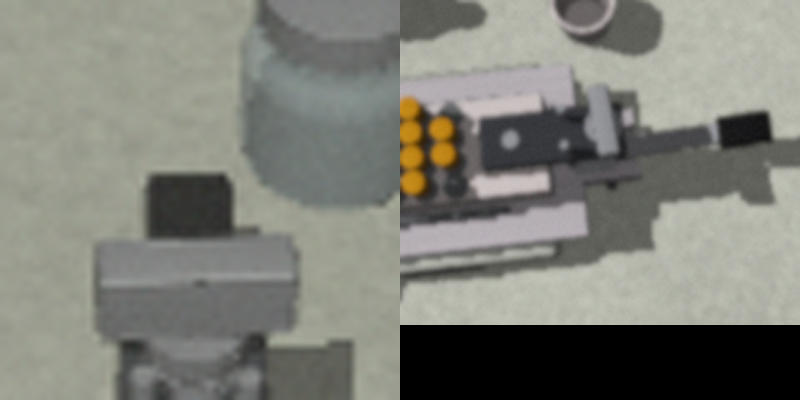

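```bash
python3 -c "
from h import *
print(shift([.5472,.0358,.236],0),toolR().as_matrix())"
```

```text
[14.07  18.798  8.833] [[ 0.995  0.098  0.002]
 [ 0.098 -0.995  0.001]
 [ 0.002 -0.    -1.   ]]
```

```bash
python3 -m crank '[0.26,0,0,0,0,0,-0.15, 0.26,0,0,0,0,0,-0.3, 0.26,0,0,0,0,0,-0.45, 0.26,0,0,0,0,0,-0.6, 0.26,0,0,0,0,0,-0.75, 0.26,2,2,0,0,0,-0.9, 0.26,4,4,0,0,0,-1.05, 0.26,6,6,0,0,0,-1.2, 0.26,8,8,0,0,0,-1.35, 0.26,10,10,0,0,0,-1.5, 0.26,12,12,0,0,0,-1.65, 0.26,14,14,0,0,0,-1.8, 0.26,14,17,0,0,0,-1.95, 0.26,14.1,18.8,0,0,0,-2.1, 0.26,14.1,18.8,0,0,0,-2.25, 0.26,14.1,18.8,0,0,0,-2.4, 0.26,14.1,18.8,0,0,0,-2.55, 0.26,14.1,18.8,0,0,0,-2.7, 0.26,14.1,18.8,0,0,0,-2.85, 0.26,14.1,18.8,0,0,0,-3.0]'
python3 -m crank '[0.26,0,0,0,0,0,-0.14, 0.26,0,0,0,0,0,-0.14]'
python3 -c "
from h import *
print(shift([.5472,.0358,.236],0),toolR().as_matrix(),env.state()['joints'])"
```

```text
time_s: 11.7
tool_pos: [0.5485, 0.0355, 0.3226]
ee_rot: [-0.0, 0.019, 1.0, -0.0]
contact_force: [0.3, -0.3, 0.3]
grip_width: 0.0226
finger_force: 0.0
time_s: 11.9
tool_pos: [0.5484, 0.0357, 0.3227]
ee_rot: [-0.0, -0.049, 0.999, -0.0]
contact_force: [-0.9, 0.1, 0.2]
grip_width: 0.0223
finger_force: 0.0
[0.111 0.024 8.666] [[-0.995 -0.098 -0.001]
 [-0.098  0.995 -0.   ]
 [ 0.001 -0.    -1.   ]] [ 0.019 -0.162  1.685 -0.     1.62  -1.651]
```

Descend, grip and turn 1.75 rad.

```bash
python3 -m crank '[0.26,0.1,0,4,0,0,0, 0.26,0.1,0,6.5,0,0,0, 0.26,0.1,0,7.7,0,0,0, 0.26,0.1,0,8.6,0,0,0, 0.26,0.1,0,8.6,0,0,0, 0,0.1,0,8.6,0,0,0, 0,0.1,0,8.6,0,0,0, 0,0.1,0,8.6,0,0,0]' 60
python3 -m crank '[0,0,0,0,0,0,0.14, 0,0,0,0,0,0,0.28, 0,0,0,0,0,0,0.42, 0,0,0,0,0,0,0.56, 0,0,0,0,0,0,0.7, 0,0,0,0,0,0,0.84, 0,0,0,0,0,0,0.98]'
python3 -m crank '[0,0,0,0,0,0,0.14, 0,0,0,0,0,0,0.28, 0,0,0,0,0,0,0.42, 0,0,0,0,0,0,0.56, 0,0,0,0,0,0,0.67, 0,0,0,0,0,0,0.77, 0,0,0,0,0,0,0.77]'
```

```text
time_s: 12.7
tool_pos: [0.5468, 0.0366, 0.2382]
ee_rot: [0.001, -0.048, 0.999, -0.0]
contact_force: [0.6, -2.6, 3.4]
grip_width: 0.0125
finger_force: 62.9
time_s: 13.4
tool_pos: [0.5469, 0.0368, 0.238]
ee_rot: [0.001, 0.43, 0.903, 0.0]
contact_force: [1.0, -0.5, 2.2]
grip_width: 0.0125
finger_force: 62.9
time_s: 14.1
tool_pos: [0.547, 0.0368, 0.238]
ee_rot: [0.001, 0.736, 0.677, 0.001]
contact_force: [4.6, 0.6, 2.9]
grip_width: 0.0127
finger_force: 62.9
```

```bash
python3 -m crank '[0.26,0,0,0,0,0,0, 0.26,0,0,0,0,0,0, 0.26,0,0,0,0,0,0, 0.26,0,0,-3,0,0,0, 0.26,0,0,-7,0,0,0, 0.26,3,-3,-9,0,0,0, 0.26,6,-6,-9,0,0,0, 0.26,9,-9,-9,0,0,0, 0.26,12,-12,-9,0,0,0, 0.26,16,-15,-9,0,0,0, 0.26,16,-15,-9,0,0,0]'
python3 -c "
from h import *
crops('c6',(310,190,60,60),(230,220,160,130))"
```

```text
time_s: 15.2
tool_pos: [0.4074, 0.2119, 0.3274]
ee_rot: [-0.0, 0.733, 0.68, 0.0]
contact_force: [-0.3, -0.7, -0.5]
grip_width: 0.022
finger_force: 0.0
```

View pics/c6.png

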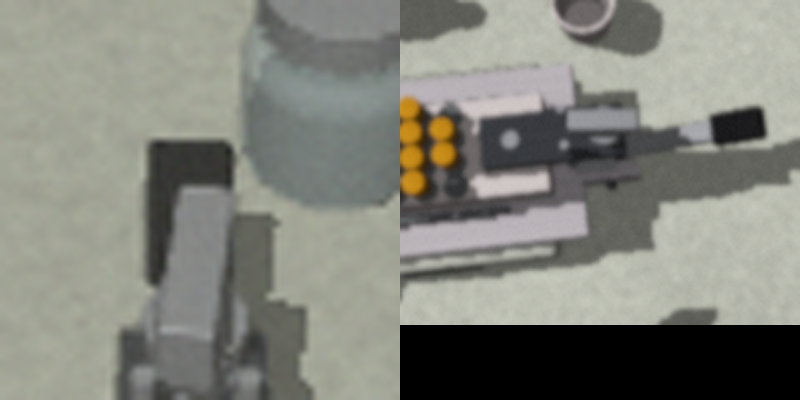

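```bash
cat >> h.py <<'E'
ROD=np.array([.547,.036,0])
E
python3 - <<'E'
from h import *
print(env.state()["joints"],shift(tipat(.47,up=.12)))
for t in(.47,.5,.6,.7,.8,.9):print(t,shift(tipat(t)))
print(shift(ROD+U*.114+[0,0,.05]),shift(ROD+U*.112+[0,0,.038]))
E
```

```text
[ 0.417 -0.37   1.845 -0.     1.666  0.495] [-26.59   16.199   2.973]
0.47 [-26.59   16.196  14.973]
0.5 [-26.747  16.214  15.313]
0.6 [-27.198  16.262  16.479]
0.7 [-27.53   16.298  17.685]
0.8 [-27.741  16.321  18.917]
0.9 [-27.829  16.331  20.165]
[-27.519  16.297  20.423] [-27.32   16.275  21.623]
```

```bash
python3 -m crank '[0,-4,2.5,0,0,0,0, 0,-8,5,0,0,0,0, 0,-12,7.5,0,0,0,0, 0,-16,10,0,0,0,0, 0,-20,12.5,1,0,0,0, 0,-24,15,2,0,0,0, 0,-26.6,16.2,3,0,0,0, 0,-26.6,16.2,7,0,0,0, 0,-26.6,16.2,11,0,0,0, 0,-26.6,16.2,13.5,0,0,0, 0,-26.6,16.2,14.3,0,0,0, 0,-26.6,16.2,14.3,0,0,0]' 40
python3 -c "
from h import *
print(shift(tipat(.5)),shift(ROD+U*.114+[0,0,.05]))"
```

```text
time_s: 16.5
tool_pos: [0.5496, -0.0709, 0.1834]
ee_rot: [-0.001, 0.736, 0.677, -0.001]
contact_force: [-0.0, -0.1, -0.1]
grip_width: -0.0001
finger_force: 0.0
[0.074 0.055 0.935] [-0.698  0.152  6.045]
```

```bash
python3 -m crank '[0,0,0,0.9,0,0,0, 0,-0.2,0.1,1.5,0,0,0, 0,-0.45,0.1,2.1,0,0,0, 0,-0.6,0.1,2.7,0,0,0, 0,-0.8,0.1,3.3,0,0,0]'
python3 -m crank '[0,-0.1,0,0.4,0,0,0, 0,-0.15,0,0.8,0,0,0, 0,-0.2,0,1.2,0,0,0]'
```

```text
time_s: 17.0
tool_pos: [0.551, -0.0785, 0.1525]
ee_rot: [0.001, 0.735, 0.678, 0.001]
contact_force: [1.4, -0.6, 7.8]
grip_width: -0.0
finger_force: 3.7
time_s: 17.3
tool_pos: [0.551, -0.0807, 0.1406]
ee_rot: [0.002, 0.735, 0.678, 0.001]
contact_force: [1.9, -3.4, 6.7]
grip_width: 0.0003
finger_force: 3.5
```

```bash
python3 -m crank '[0,0,0,0.5,0,0,0, 0,0,0,1.0,0,0,0, 0,0.1,0,1.5,0,0,0, 0,0.2,0,1.9,0,0,0, 0,0.3,0,2.3,0,0,0]'
python3 -m crank '[0,0,0,0.2,0,0,0, 0,0,0,0.4,0,0,0, 0,0,0,0.6,0,0,0, 0,0,0,0.6,0,0,0]'
```

```text
time_s: 17.8
tool_pos: [0.5501, -0.0768, 0.1157]
ee_rot: [-0.0, 0.735, 0.678, 0.0]
contact_force: [-1.0, -0.2, 0.1]
grip_width: -0.0001
finger_force: 0.0
time_s: 18.2
tool_pos: [0.5502, -0.077, 0.1099]
ee_rot: [-0.0, 0.735, 0.678, -0.0]
contact_force: [0.1, -0.4, -0.5]
grip_width: 0.0003
finger_force: 0.0
```

```bash
python3 -m crank '[0,0,0,0.1,0,0,0, 0,0,0,0.2,0,0,0, 0,0,0,0.3,0,0,0]'
python3 -m crank '[0,0,0,-4,0,0,0, 0,0,0,-9,0,0,0, 0,0,0,-14,0,0,0, 0,0,0,-19,0,0,0, 0,4,-5,-20,0,0,0, 0,8,-10,-20,0,0,0, 0,12,-14,-20,0,0,0, 0,16,-17,-20,0,0,0, 0,20,-19,-20,0,0,0, 0,24,-19,-20,0,0,0, 0,24,-19,-20,0,0,0]'
python3 -c "
from h import *
crops('c7',(270,170,120,140),(230,220,160,130))
f=np.radians(50)-1.05
for r in(.085,.125):
  P=ROD+U*(r*np.cos(f)-.006*np.sin(f))+[0,0,.05+r*np.sin(f)+.006*np.cos(f)]
  print((np.array(proj('side',P))-[270,170])*400/120,(np.array(proj('top',P))-[230,220])*2.5+[400,0])"
```

```text
time_s: 18.5
tool_pos: [0.5506, -0.077, 0.1086]
ee_rot: [0.0, 0.735, 0.678, 0.0]
contact_force: [-8.8, 2.1, 22.5]
grip_width: -0.0
finger_force: 10.9
time_s: 19.6
tool_pos: [0.379, 0.1808, 0.3076]
ee_rot: [-0.0, 0.734, 0.679, 0.001]
contact_force: [0.5, -0.3, -0.0]
grip_width: 0.0002
finger_force: 0.0
[225.331 249.146] [716.994 138.03 ]
[225.02  204.451] [766.447 133.603]
```

View pics/c7.png

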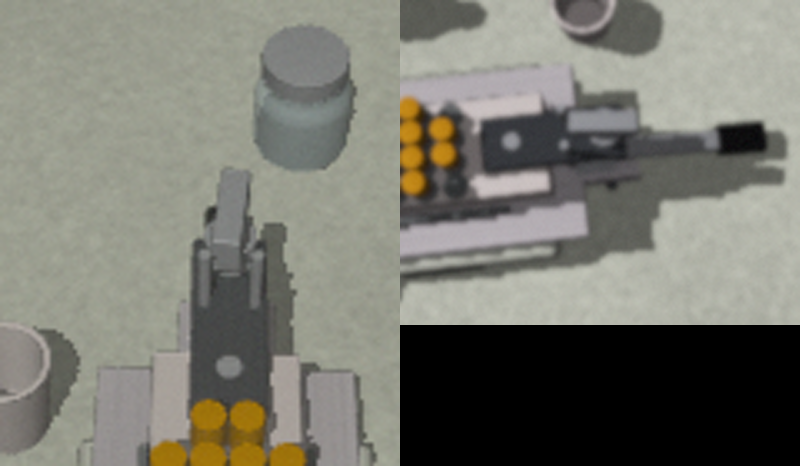

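The last picture shows the lever shut: the paddle spans columns 719–766 in the top crop, against a predicted 717–766. The rack, cup and jar haven't moved, and the arm is clear.

```bash
python3 -c "
from plant import env
print(env.finish_job())"
```

```text
the job is handed in; nothing more can be done
None
```

I tightened the wing nut until the lever rested at about 0.50 rad (best 0.48, allowed 0.41–0.56). I then pushed the lever home onto its stop (peak reading about 23 N), backed the arm clear and handed the job in at about 20 s; the roughly 44 N clamp force is estimated from the bite angle, not measured.

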